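# Show the clay frog on the video call

### The arm

A 6-joint arm with a two-finger parallel gripper is mounted at the origin on the work surface. World frame = base frame: x ahead of the robot, y to its left, z up, the work surface at z = 0. Lengths are in m, angles in rad, forces in N, time in s.
With the tool pointing down it reaches from about 0.35 to 0.775 m from the base axis. Payload 7.3 kg.
Tool frame: the origin (TCP) lies on the front face of the gripper's body, between the roots of the fingers; the fingertips stand ahead of it and the grasp point (between the pads) lies 47 mm ahead of it (finger_overhang is the z of the fingertips in the tool frame, in m); z points along the fingers, y is the line along which they close (so a half turn about z gives the same grasp; the last joint's range is limited). The gripper opens to 92 mm and grips with 3 to 60 N. Pads are 19 mm wide; open, the fingers measure 130 mm over their backs; the gripper's body (75 mm by 190 mm) begins 47 mm behind the grasp point.
Start: joints at [-1.272, 0.342, 1.524, -0, 1.275, -0.146], TCP at [0.226, -0.474, 0.292] pointing down, gripper open.
Joint ranges: [-2.53, 2.53], [-0.77, 2.02], [0.04, 2.7], [-1, 4.14], [0.28, 2.66], [-3.11, 3.11]. Speed limits (rad/s): [2.57, 2.57, 3.14, 3.14, 3.14, 3.14].

### API

Orientations are given as [roll, pitch, yaw] about the fixed x, y, z axes, in that order (R = Rz(yaw) Ry(pitch) Rx(roll)).
In Python, from cell import * gives the robot as it stands. The module is installed in compiled form; this text tells all that it offers.
- The arm moves only by the tool arm_command, never from a script. Its argument "series" is a list of rows, each an object of numbers: "x", "y", "z": the shift along the tool's x, y, z in mm; "rx", "ry", "rz": the turn, a rotation vector about the tool's x, y, z in degrees. A call has 1 to 20 rows; each row is the pose to reach, as a shift and turn from the pose commanded when the call began, along the tool's axes at that moment; what a row does not reach only later rows make up. A row lasts 1/10 s, in which the tool goes at most 50 mm and 8.59 degrees, less where a joint would pass 70% of its speed; a pose out of reach is approached as far as the arm can. A call with a gripper value outside its range is refused whole. "hand" is the finger opening in mm, from 0 to 91.8, set as the call begins (left out, the last holds). The fingers move at their own pace and stop on an object; "squeeze" is the grip in N (left out, the last holds). Time passes only in rows, so rows that repeat a pose let the fingers close. It gives the time, the measured TCP pose, the force, the opening and the grip force at its end, in the units of the state.
- observe(): the state, without advancing time (a new reading comes with each control period).
- read_camera(name): name is "scene" or "top"; returns a dict with "pixels" (384x512x3 uint8, blue, green, red), "K" (3x3 intrinsics, pixels), "rvec" (rotation vector, rad) and "tvec" (3), from world to camera coordinates, as OpenCV has them. Camera axes: x right, y down, z forward; pixel columns grow to the right and rows downward; lengths in m; the calibration is good to about 2 mm. A picture is of the moment at which its call begins. There is no depth.
- hand_in(): hands the job in; it is judged then, once.
Trained networks look in a picture, given as the dict that the camera call returned (one of the last four; its "shot" number tells which), for a name from the list of things; names that differ only in an ending like _2 or _b are one class to them, and where a whole thing is asked for, a point or a joint stands for the part that bears it (a point fixed in the world has none). Each returns a list of dicts, best first, with "confidence" (0 to 1); they miss things now and then, are a little off and sometimes report something else, mostly with a low value. They report only what shows in the picture. A call takes as long as a camera call. They do not tell look-alikes from the thing itself.
- boxes_of(picture, query): "point" ([x, y, z] in m, in world coordinates, good to about 4 mm: the middle of the surface that is visible of it).
- trace(picture, query): "pixels" (384x512 bool, what is visible of it).
- mark_of(picture, query): "point" ([x, y, z] in m, in world coordinates, good to about 4 mm: a listed point, or the origin of a listed thing).
The state is a dict: "time": time; "qpos": joint angles; "qvel": joint speeds; "joint_efforts": joint torques, N m; "tool_pos": TCP position; "tool_rot": TCP orientation; "contact_force": force on the tool from outside, world axes, zero at the start; "torque": the same for the moment, N m; "opening": finger opening in m; "grip_force": force on a finger pad.
Only numpy, scipy, OpenCV 4.12 (cv2) and the standard library are available. Lean on these libraries where they do the work, as an engineer would, in place of code of your own. Each camera call takes 0.05 s, during which the arm holds its last target. There are 200 camera calls.

### The job

The tablet is on a video call and it is the green clay frog's turn to be shown. Turn the tablet on its stand until its screen faces squarely out over the pen tray of the foot and bring it up until it leans back about 20 degrees from upright, let go of it, then pick up the frog and finish while holding it up in the middle of the front camera's view, about 20 cm from the lens, level, still and with its face towards the camera. Keep the frog upright on the way, and leave the biscuit tin, the yellow ring, the bead cup and the counting machine's white button alone.

Things in the scene. Friction and masses are not known exactly. Their poses are not given: they have to be found in the camera images.
- stand: White weighted foot of the tablet stand, 180 mm deep, 200 mm wide and 12 mm thick, fixed to the counter, with a short post. Origin: centre of the foot's underside, on the axis of the post. Its -x points to the front, where a low pen tray (lip 24 mm high) with a red pencil runs along the edge; z is up.
- swivel (a joint): Turn of the tablet on the post, about the vertical line through stand's origin, rad, range -1.4 to 1.4. 0: the screen faces squarely out over the pen tray (towards stand's -x); positive: turned anticlockwise seen from above. A friction joint (about 0.25 Nm) that stays where it is left.
- tilt (a joint): Lean of the tablet, rad, -0.15 to 1.15. 0: upright; positive: top edge leans back, away from where the screen faces; 20 degrees is 0.35. Its level axis runs along the tablet's width, crosses the post's axis 125 mm above the counter, 30 mm behind the tablet's mid-thickness, 85 mm above its lower edge. Friction hinge (about 0.4 Nm), stays where it is left.
- tablet: Tablet held landscape in a blue bumper case: 240 wide, 170 high, 24 mm thick, 0.5 kg. Origin: middle of the lower edge at mid-thickness; z up along the tablet, y along its width, -x the way the screen faces. Behind it are a black plate and a cross bar with claws round the middle of both short sides; the uppermost 40 mm are free on both faces.
- tablet_top (a point): Middle of the tablet's top edge (mid-thickness), 170 mm up from the lower edge.
- camera (a point): Lens of the tablet's front camera: a small dot in the screen's black border, on the middle of its width, 23.5 mm below the case's top edge, 13 mm in front of the tablet's mid-thickness. It looks square out of the screen, along -x of its own frame (the same axes as tablet), so it looks up by the tablet's lean.
- frog: Green glazed clay frog, 85 mm long, 60 wide, 73 high, about 0.25 kg, loose. Origin: centre of its underside, z up; its face (eyes, mouth) looks towards its -x. Grip it across the flat outer sides of its folded haunches, 60 mm apart along y: discs of 25 mm radius centred 13 mm behind the origin (+x), 26 mm above the underside.
- frog_middle (a point): Middle of the frog's body, 34 mm above its underside, over the origin.
- tin: Round biscuit tin with a gold lid, 177 mm across, 74 mm high. Origin: centre of its underside.
- ring: Yellow wooden stacking ring lying flat, 84 mm across, 24 mm high, with a 28 mm hole. Origin: centre of its underside.
- cup: White cup of coloured beads, 74 mm across, 60 mm high. Origin: centre of its underside.
- machine: Red plastic counting machine, fixed, 182 mm tall with a clear bead hopper on top; case 150 mm deep and 170 mm wide, centred 15 mm behind the origin, with a small white catch dish reaching 112 mm to the front (-x). Origin: under the machine, z up.
- machine_button (a joint): Travel of the machine's fat white push button (on top of the case, near its front, beside the hopper), m: 0 out, 0.006 fully pressed. It takes 5 N.
Things that resemble listed ones, but are neither listed nor needed, are in the scene too. There is more than one size of the frog; the one meant has the size given above.

How it is judged:
By the outcome, as a careful person would: the job done as asked, in the order asked, and still so for the second after the job is handed in, while the arm keeps its last pose, push and grip.
It also fails if it takes over 48 s, if anything falls off the work surface, if the arm or the gripper's body presses on something with over 40 N, if the wrist force passes 120 N, or if a joint passes its speed limit or range.

## Working session

There is one attempt and no reset: what is moved stays moved. The work goes in short steps, Python scripts to look and compute and a tool call to move; the robot and the scene stay as the last step left them, time stands still between calls to the robot, and variables do not carry over. Pictures are saved under pics/ and viewed, at most 10 in all, crops included, and the job is handed in when it is done.

Besides the shell and the picture viewer there is one more tool, called after "Request:" by a JSON object that holds its "api" and its "payload". arm_command: Moves the arm, as the interface text tells. Its arguments: {"type":"object","properties":{"series":{"type":"array"},"hand":{"type":"number"},"squeeze":{"type":"number"}},"required":["series"]}

```bash
mkdir -p pics; cat > h.py <<'E'
from cell import *
import numpy as np, cv2
def look(tag,names=('scene','top'),qs=()):
    out={}
    for n in names:
        p=read_camera(n); out[n]=p; cv2.imwrite(f'pics/{tag}_{n}.png',p['pixels'])
        for f,q in qs:
            for d in f(p,q)[:5]: print(n,f.__name__,q,round(d['confidence'],2),np.round(d['point'],4) if 'point' in d else '')
    return out
E
python3 - <<'E'
from h import *
o=look('a',qs=[(mark_of,q) for q in ['stand','tablet','tablet_top','camera','frog','frog_middle','tin','ring','cup','machine']])
for n in o: print(n,o[n]['K'].tolist(),o[n]['rvec'],o[n]['tvec'])
s=observe(); print(s)
cv2.imwrite('pics/a.png',cv2.resize(np.hstack([o['scene']['pixels'],o['top']['pixels']]),(800,300)))
E
```

```text
scene call stand 0.88 [5.464e-01 2.468e-01 1.000e-04]
scene call tablet 0.91 [0.5858 0.1771 0.0749]
scene call tablet 0.49 [0.5362 0.267  0.2099]
scene call tablet_top 0.81 [0.5329 0.2665 0.2123]
scene call tablet_top 0.44 [ 0.6192 -0.1374 -0.0009]
scene call camera 0.74 [0.5439 0.2454 0.201 ]
scene call frog 0.96 [ 0.7128 -0.2298  0.0021]
scene call frog 0.76 [ 5.958e-01  1.840e-02 -1.000e-04]
scene call frog 0.63 [ 6.163e-01 -1.391e-01  6.000e-04]
scene call frog_middle 0.92 [ 0.6177 -0.1356  0.0288]
scene call frog_middle 0.88 [0.5911 0.0162 0.0217]
scene call frog_middle 0.87 [ 0.7103 -0.2276  0.0233]
scene call tin 0.74 [ 0.7805  0.0042 -0.0028]
scene call ring 0.76 [ 0.4579 -0.048  -0.0045]
scene call cup 0.97 [ 0.4572 -0.2549 -0.0026]
scene call machine 0.92 [ 0.6394 -0.4116  0.0007]
top call stand 0.67 [ 0.5484  0.2435 -0.0022]
top call tablet 0.56 [0.5839 0.1811 0.0763]
top call tablet_top 0.91 [0.532  0.2661 0.2115]
top call tablet_top 0.64 [ 0.6184 -0.1385  0.0007]
top call camera 0.93 [0.5425 0.2457 0.2019]
top call frog 0.77 [ 0.7121 -0.2275 -0.001 ]
top call frog 0.59 [
[... 704 characters left out ...]
, 'qpos': array([-1.27198977e+00,  3.41969173e-01,  1.52412680e+00, -2.87745483e-05,
        1.27537857e+00, -1.45952644e-01]), 'qvel': array([-7.39896892e-04,  7.22450730e-05,  8.89868143e-04, -1.21089500e-04,
       -1.80167780e-04, -1.44152640e-03]), 'joint_efforts': array([ 9.64740138e-04, -4.31133056e+01, -2.44477737e+01,  7.19272345e-02,
        4.84506343e-02, -1.45304504e-06]), 'tool_pos': array([ 0.22591377, -0.47391197,  0.29224715]), 'tool_rot': array([3.14147980e+00, 4.44147427e-05, 4.44767579e-01]), 'contact_force': array([ 0.44444527, -0.04952999, -0.14931266]), 'torque': array([1.68929888e-02, 5.52695907e-02, 9.58016643e-05]), 'grip_force': 0.0, 'opening': 0.09175138375099158}
```

View pics/a_scene.png

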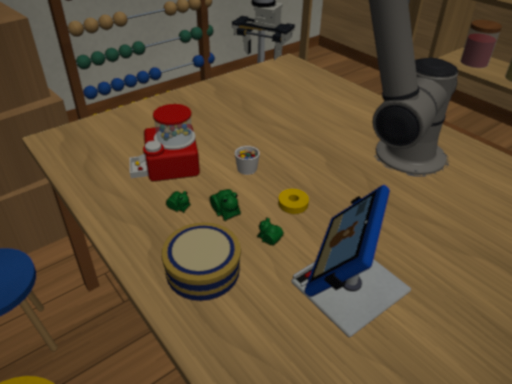

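View pics/a_top.png

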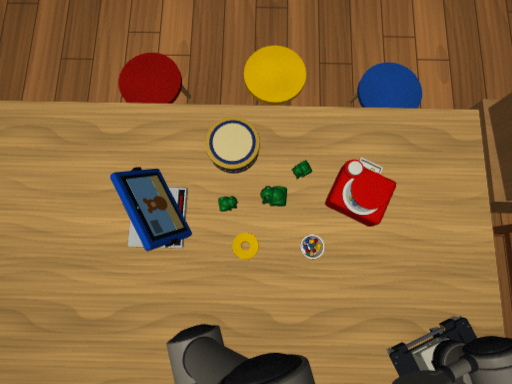

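The scene view shows the tablet at about (350,240), facing left. The largest frog is at (225,203), with small ones at (178,200) and (270,231). The top view shows the foot's tray and pencil on its right edge at (184,215), and the big frog at (274,196). Next I need the yaw of the foot and of the frog.

```bash
cat >> h.py <<'E'
def unproj(p,uv,z):
    R,_=cv2.Rodrigues(np.array(p['rvec'])); t=np.array(p['tvec']).reshape(3); K=np.array(p['K'])
    uv=np.atleast_2d(uv); r=np.c_[uv,np.ones(len(uv))]@np.linalg.inv(K).T@R; c=-R.T@t
    return c+r*((z-c[2])/r[:,2])[:,None]
def rectify(p,cx,cy,w,h,z,s):
    # topdown: right = -y, up = +x, s px per m
    uu=np.array([[0,0],[w,0],[w,h],[0,h]],np.float32)
    X=np.c_[cx+(h/2-uu[:,1])/s, cy-(uu[:,0]-w/2)/s, np.full(4,z)]
    q,_=cv2.projectPoints(X,np.array(p['rvec']),np.array(p['tvec']),np.array(p['K']),None)
    M=cv2.getPerspectiveTransform(q.reshape(4,2).astype(np.float32),uu)
    return cv2.warpPerspective(p['pixels'],M,(w,h),flags=cv2.INTER_CUBIC)
E
python3 - <<'E'
from h import *
o=look('b')
im=[]
for n in ('top','scene'):
    p=o[n]; im.append(np.hstack([rectify(p,.547,.245,400,300,.012,1200),rectify(p,.616,-.137,400,300,.03,2200)]))
cv2.imwrite('pics/b.png',np.vstack(im))
for n in o:
    p=o[n]
    for d in trace(p,'frog'): 
        m=d['pixels'].astype(np.uint8); v,u=np.nonzero(m); print(n,d['confidence'],m.sum(),u.mean(),v.mean())
    m=trace(p,'stand')[0]['pixels']; v,u=np.nonzero(m)
    P=unproj(p,np.c_[u,v],.012)[:,:2].astype(np.float32); print(n,cv2.minAreaRect(P))
E
```

```text
scene 0.93 391 177.73657289002557 202.04347826086956
scene 0.92 692 224.45231213872833 203.78179190751445
scene 0.68 496 268.7983870967742 233.1633064516129
scene ((0.42871469259262085, 0.19287443161010742), (0.516026496887207, 0.2377733290195465), 22.03904914855957)
top 0.96 471 273.75371549893845 195.68789808917197
top 0.82 236 227.04237288135593 203.1822033898305
top 0.62 217 301.78801843317973 169.14285714285714
top ((0.573712170124054, 0.2725493013858795), (0.28349947929382324, 0.252851665019989), 7.570041179656982)
```

View pics/b.png

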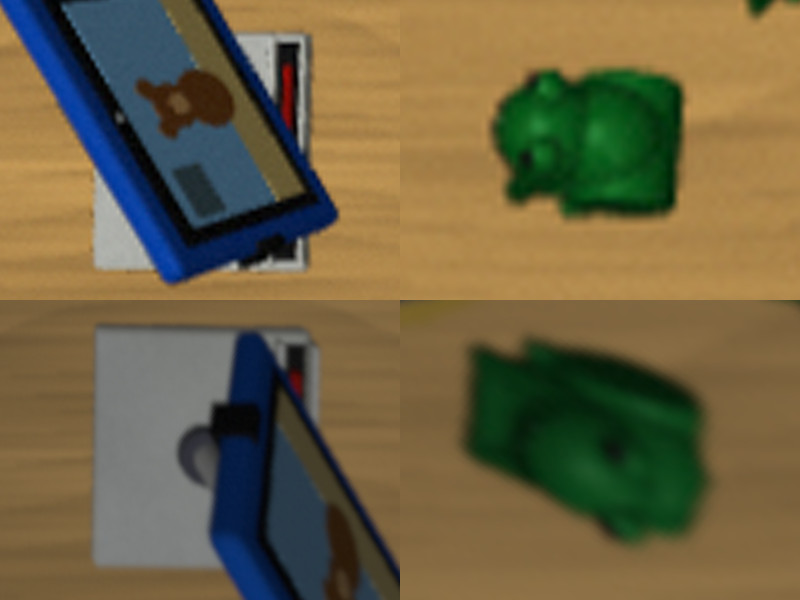

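The foot is nearly axis aligned: its left edge is at u≈95 and vertical, so stand +x is world +y. The big frog, 85 mm long, faces left (+y), with its eyes at (548,83) and (544,152). I'll write a pose helper and work out the first moves.

```bash
cat >> h.py <<'E'
from scipy.spatial.transform import Rotation as Ro
C=np.array([.548,.244,.125])
def tabR(sw,t): return Ro.from_euler('z',np.pi/2+sw)*Ro.from_euler('y',t)
def grasp(sw,t,y=.06,down=.022,back=0.):
    R=tabR(sw,t); g=C+R.apply([-.03,y,.085-down])
    m=R.as_matrix(); T=np.c_[-m[:,1],-m[:,0],-m[:,2]]   # tool x=-y_tab, y=-x_tab, z=-z_tab
    return g-T[:,2]*(.047+back), Ro.from_matrix(T)
def down(x,y,z,yaw): return np.array([x,y,z]), Ro.from_euler('xyz',[np.pi,0,yaw])
def rel(*poses,start=None):
    s=observe(); p0,R0=start or (s['tool_pos'],Ro.from_euler('xyz',s['tool_rot']))
    for p,R in poses:
        d=R0.inv().apply(p-p0)*1e3; r=np.degrees((R0.inv()*R).as_rotvec())
        print('xyz',np.round(d,1),'r',np.round(r,2),'| rows',round(np.linalg.norm(d)/50,1),round(np.linalg.norm(r)/8.59,1), np.round(p,3))
E
python3 - <<'E'
from h import *
import cell; print(getattr(cell,'finger_overhang',None),[n for n in dir(cell) if not n.startswith('_')][:40])
rel(down(.42,-.1,.42,.5),grasp(.54,.64,back=.09),grasp(.54,.64))
E
```

```text
0.0655 ['IKError', 'boxes_of', 'finger_overhang', 'hand_in', 'mark_of', 'observe', 'read_camera', 'trace']
xyz [ 336.1 -254.  -127.8] r [ 0.   -0.   -3.16] | rows 8.8 0.4 [ 0.42 -0.1   0.42]
xyz [ 530.8 -598.7  -11.1] r [-36.64   1.75  -5.27] | rows 16.0 4.3 [0.448 0.295 0.303]
xyz [ 535.9 -545.2   61. ] r [-36.64   1.75  -5.27] | rows 15.3 4.3 [0.475 0.249 0.231]
```

Request:
{"api": "arm_command", "payload": {"series": [{"x":336,"y":-254,"z":-128,"rz":-3},{"x":336,"y":-254,"z":-128,"rz":-3},{"x":336,"y":-254,"z":-128,"rz":-3},{"x":336,"y":-254,"z":-128,"rz":-3},{"x":336,"y":-254,"z":-128,"rz":-3},{"x":336,"y":-254,"z":-128,"rz":-3},{"x":336,"y":-254,"z":-128,"rz":-3},{"x":336,"y":-254,"z":-128,"rz":-3},{"x":336,"y":-254,"z":-128,"rz":-3},{"x":531,"y":-599,"z":-11,"rx":-36.6,"ry":1.8,"rz":-5.3},{"x":531,"y":-599,"z":-11,"rx":-36.6,"ry":1.8,"rz":-5.3},{"x":531,"y":-599,"z":-11,"rx":-36.6,"ry":1.8,"rz":-5.3},{"x":531,"y":-599,"z":-11,"rx":-36.6,"ry":1.8,"rz":-5.3},{"x":531,"y":-599,"z":-11,"rx":-36.6,"ry":1.8,"rz":-5.3},{"x":531,"y":-599,"z":-11,"rx":-36.6,"ry":1.8,"rz":-5.3},{"x":531,"y":-599,"z":-11,"rx":-36.6,"ry":1.8,"rz":-5.3},{"x":531,"y":-599,"z":-11,"rx":-36.6,"ry":1.8,"rz":-5.3},{"x":531,"y":-599,"z":-11,"rx":-36.6,"ry":1.8,"rz":-5.3},{"x":531,"y":-599,"z":-11,"rx":-36.6,"ry":1.8,"rz":-5.3},{"x":531,"y":-599,"z":-11,"rx":-36.6,"ry":1.8,"rz":-5.3}], "hand": 91.8}}

```text
invalid input
```

Request:
{"api": "arm_command", "payload": {"series": [{"x":336,"y":-254,"z":-128,"rx":0,"ry":0,"rz":-3},{"x":336,"y":-254,"z":-128,"rx":0,"ry":0,"rz":-3},{"x":336,"y":-254,"z":-128,"rx":0,"ry":0,"rz":-3},{"x":336,"y":-254,"z":-128,"rx":0,"ry":0,"rz":-3},{"x":336,"y":-254,"z":-128,"rx":0,"ry":0,"rz":-3},{"x":336,"y":-254,"z":-128,"rx":0,"ry":0,"rz":-3},{"x":336,"y":-254,"z":-128,"rx":0,"ry":0,"rz":-3},{"x":336,"y":-254,"z":-128,"rx":0,"ry":0,"rz":-3},{"x":336,"y":-254,"z":-128,"rx":0,"ry":0,"rz":-3}]}}

```text
time: 2.3
tool_pos: [0.4205, -0.0977, 0.4214]
tool_rot: [3.141, -0.001, 0.498]
contact_force: [0.3, -0.4, 0.0]
opening: 0.0916
grip_force: 0.0
```

```bash
python3 - <<'E'
from h import *
rel(grasp(.54,.64,back=.09))
E
```

```text
xyz [ 211.2 -332.2  117.9] r [-36.6    0.7   -2.34] | rows 8.2 4.3 [0.448 0.295 0.303]
```

Request:
{"api": "arm_command", "payload": {"series": [{"x":211,"y":-332,"z":118,"rx":-36.6,"ry":0.7,"rz":-2.3},{"x":211,"y":-332,"z":118,"rx":-36.6,"ry":0.7,"rz":-2.3},{"x":211,"y":-332,"z":118,"rx":-36.6,"ry":0.7,"rz":-2.3},{"x":211,"y":-332,"z":118,"rx":-36.6,"ry":0.7,"rz":-2.3},{"x":211,"y":-332,"z":118,"rx":-36.6,"ry":0.7,"rz":-2.3},{"x":211,"y":-332,"z":118,"rx":-36.6,"ry":0.7,"rz":-2.3},{"x":211,"y":-332,"z":118,"rx":-36.6,"ry":0.7,"rz":-2.3},{"x":211,"y":-332,"z":118,"rx":-36.6,"ry":0.7,"rz":-2.3},{"x":211,"y":-332,"z":118,"rx":-36.6,"ry":0.7,"rz":-2.3},{"x":211,"y":-332,"z":118,"rx":-36.6,"ry":0.7,"rz":-2.3}]}}

```text
time: 3.3
tool_pos: [0.4467, 0.2957, 0.2999]
tool_rot: [2.503, 0.003, 0.542]
contact_force: [1.5, -0.7, -0.2]
opening: 0.0914
grip_force: 0.0
```

```bash
python3 - <<'E'
from h import *
rel(grasp(.54,.64,back=.09),grasp(.54,.64,down=.016)); print(observe()['qpos'])
o=look('c',qs=[(mark_of,q) for q in ['tablet','tablet_top','camera']])
cv2.imwrite('pics/c.png',np.hstack([cv2.resize(o['scene']['pixels'][130:350,250:450],(400,440)),cv2.resize(o['top']['pixels'][120:340,80:280],(400,440))]))
E
```

```text
xyz [ 0.3  2.9 -2.2] r [-0.1   0.07  0.23] | rows 0.1 0.0 [0.448 0.295 0.303]
xyz [ 0.4  3.  81.8] r [-0.1   0.07  0.23] | rows 1.6 0.0 [0.473 0.252 0.236]
[ 0.71884135  0.4468932   1.48214831 -0.63845676  1.38863984  1.92277603]
scene call tablet 0.64 [0.5864 0.1801 0.0756]
scene call tablet_top 0.58 [0.533  0.266  0.2093]
scene call camera 0.79 [0.5465 0.2457 0.1979]
top call tablet 0.73 [0.5832 0.1815 0.0734]
top call tablet_top 0.7 [0.5342 0.2699 0.2131]
top call camera 0.91 [0.5444 0.2439 0.2019]
top call camera 0.43 [ 6.187e-01 -1.364e-01  6.000e-04]
```

View pics/c.png

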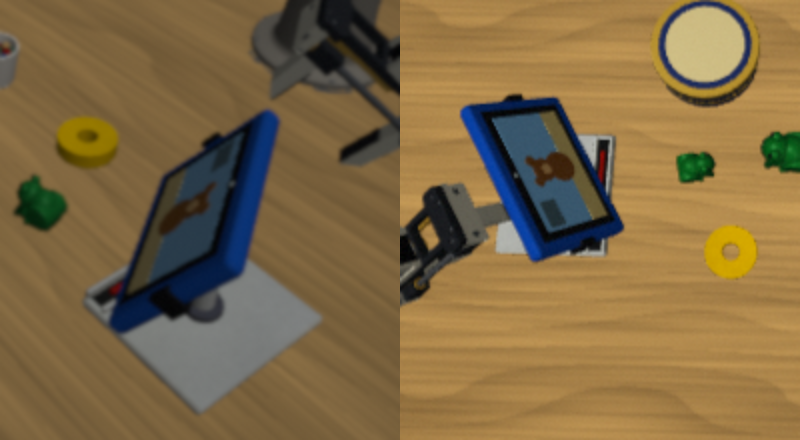

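The gripper lines up with the near half of the tablet's top edge, seen at (490,215) in the top crop. I'll advance and close.

Request:
{"api": "arm_command", "payload": {"series": [{"x":0,"y":3,"z":40,"rx":0,"ry":0,"rz":0},{"x":0,"y":3,"z":60,"rx":0,"ry":0,"rz":0},{"x":0,"y":3,"z":82,"rx":0,"ry":0,"rz":0},{"x":0,"y":3,"z":82,"rx":0,"ry":0,"rz":0},{"x":0,"y":3,"z":82,"rx":0,"ry":0,"rz":0}]}}

```text
time: 4.2
tool_pos: [0.4735, 0.248, 0.2388]
tool_rot: [2.503, 0.001, 0.537]
contact_force: [-0.2, -0.1, -0.1]
opening: 0.0922
grip_force: 0.0
```

Request:
{"api": "arm_command", "payload": {"series": [{"x":0,"y":0,"z":0,"rx":0,"ry":0,"rz":0},{"x":0,"y":0,"z":0,"rx":0,"ry":0,"rz":0},{"x":0,"y":0,"z":0,"rx":0,"ry":0,"rz":0},{"x":0,"y":0,"z":0,"rx":0,"ry":0,"rz":0},{"x":0,"y":0,"z":0,"rx":0,"ry":0,"rz":0},{"x":0,"y":0,"z":0,"rx":0,"ry":0,"rz":0},{"x":0,"y":0,"z":0,"rx":0,"ry":0,"rz":0},{"x":0,"y":0,"z":0,"rx":0,"ry":0,"rz":0}], "hand": 15, "squeeze": 25}}

```text
time: 5.0
tool_pos: [0.4733, 0.2483, 0.2381]
tool_rot: [2.503, 0.001, 0.538]
contact_force: [-0.0, -0.1, 0.7]
opening: 0.0324
grip_force: 0.0
```

```bash
python3 - <<'E'
from h import *
s=observe(); print(s['contact_force'],s['torque'],s['opening'],s['grip_force'],s['tool_pos'],s['tool_rot'])
G=grasp(.54,.64,down=.016); print(G[0],G[1].as_euler('xyz'))
n=10
rel(*[grasp(.54*(1-k/n),.64+(.35-.64)*k/n,down=.016) for k in range(1,n+1)],start=G)
E
```

```text
[-0.01752804 -0.08632025  0.72615789] [ 0.37679516  0.19637227 -0.01867856] 0.03241140088532332 0.0 [0.47331564 0.24828573 0.2381458 ] [2.50264344e+00 1.04381394e-03 5.38391064e-01]
[0.47329247 0.25193039 0.23595897] [2.50159265 0.         0.54      ]
xyz [ 2.4  0.8 -1. ] r [ 1.66 -1.81  2.51] | rows 0.1 0.4 [0.475 0.253 0.237]
xyz [ 4.5  1.7 -1.8] r [ 3.32 -3.55  5.07] | rows 0.1 0.8 [0.477 0.254 0.238]
xyz [ 6.5  2.6 -2.5] r [ 4.97 -5.22  7.68] | rows 0.1 1.2 [0.479 0.255 0.239]
xyz [ 8.3  3.5 -3. ] r [ 6.62 -6.81 10.34] | rows 0.2 1.6 [0.481 0.255 0.24 ]
xyz [ 9.8  4.4 -3.4] r [ 8.26 -8.32 13.06] | rows 0.2 2.0 [0.483 0.256 0.241]
xyz [11.2  5.4 -3.7] r [ 9.88 -9.76 15.82] | rows 0.3 2.5 [0.484 0.256 0.242]
xyz [12.3  6.2 -3.9] r [ 11.49 -11.13  18.62] | rows 0.3 2.9 [0.485 0.256 0.243]
xyz [13.3  7.1 -4. ] r [ 13.08 -12.41  21.48] | rows 0.3 3.3 [0.486 0.256 0.243]
xyz [14.   7.8 -4. ] r [ 14.66 -13.62  24.38] | rows 0.3 3.7 [0.487 0.256 0.244]
xyz [14.5  8.5 -4. ] r [ 16.21 -14.75  27.32] | rows 0.3 4.1 [0.488 0.256 0.244]
```

Request:
{"api": "arm_command", "payload": {"series": [{"x":0,"y":0,"z":0,"rx":0,"ry":0,"rz":0},{"x":0,"y":0,"z":0,"rx":0,"ry":0,"rz":0},{"x":0,"y":0,"z":0,"rx":0,"ry":0,"rz":0},{"x":0,"y":0,"z":0,"rx":0,"ry":0,"rz":0}]}}

```text
time: 5.4
tool_pos: [0.473, 0.2488, 0.2372]
tool_rot: [2.504, 0.002, 0.539]
contact_force: [0.0, 5.0, -10.7]
opening: 0.0243
grip_force: 24.9
```

```bash
python3 - <<'E'
from h import *
s=observe(); print(s['contact_force'],s['torque'],s['opening'],s['grip_force'],s['tool_pos'],s['tool_rot'])
look('d',qs=[(mark_of,q) for q in ['tablet','tablet_top','camera']])
E
```

```text
[  0.02949618   5.04367339 -10.72603875] [2.28284674 0.88153355 0.25660675] 0.02433982804551105 24.8851078748703 [0.4730152  0.24880186 0.23721855] [2.50440682e+00 1.52740799e-03 5.38748537e-01]
scene call tablet 0.7 [0.5347 0.2634 0.2095]
scene call tablet 0.69 [0.586  0.1804 0.0754]
scene call tablet 0.18 [ 0.4586 -0.0452 -0.0005]
scene call tablet_top 0.74 [0.5343 0.2634 0.2138]
scene call camera 0.66 [0.5469 0.2451 0.1991]
top call tablet 0.7 [0.5821 0.1815 0.0757]
top call tablet_top 0.81 [0.5359 0.2664 0.2085]
top call camera 0.72 [0.5456 0.2444 0.198 ]
```

Request:
{"api": "arm_command", "payload": {"series": [{"x":2.4,"y":0.8,"z":-1,"rx":1.7,"ry":-1.8,"rz":2.5},{"x":4.5,"y":1.7,"z":-1.8,"rx":3.3,"ry":-3.6,"rz":5.1},{"x":6.5,"y":2.6,"z":-2.5,"rx":5.0,"ry":-5.2,"rz":7.7},{"x":8.3,"y":3.5,"z":-3,"rx":6.6,"ry":-6.8,"rz":10.3},{"x":9.8,"y":4.4,"z":-3.4,"rx":8.3,"ry":-8.3,"rz":13.1},{"x":11.2,"y":5.4,"z":-3.7,"rx":9.9,"ry":-9.8,"rz":15.8},{"x":12.3,"y":6.2,"z":-3.9,"rx":11.5,"ry":-11.1,"rz":18.6},{"x":13.3,"y":7.1,"z":-4,"rx":13.1,"ry":-12.4,"rz":21.5},{"x":14,"y":7.8,"z":-4,"rx":14.7,"ry":-13.6,"rz":24.4},{"x":14.5,"y":8.5,"z":-4,"rx":16.2,"ry":-14.8,"rz":27.3},{"x":14.5,"y":8.5,"z":-4,"rx":16.2,"ry":-14.8,"rz":27.3},{"x":14.5,"y":8.5,"z":-4,"rx":16.2,"ry":-14.8,"rz":27.3}]}}

```text
time: 7.0
tool_pos: [0.4871, 0.252, 0.2452]
tool_rot: [2.791, 0.006, -0.001]
contact_force: [-0.8, 6.1, -10.9]
opening: 0.0241
grip_force: 25.2
```

```bash
python3 - <<'E'
from h import *
s=observe(); print(s['contact_force'],s['torque'],s['opening'],s['grip_force'],s['tool_pos'],s['tool_rot'])
o=look('e',qs=[(mark_of,q) for q in ['tablet','tablet_top','camera']])
cv2.imwrite('pics/e.png',np.hstack([cv2.resize(o['scene']['pixels'][130:350,250:450],(400,440)),rectify(o['top'],.547,.245,400,440,.012,1200)]))
E
```

```text
[ -0.84430442   6.06088637 -10.85274938] [2.07678854 0.47626498 0.33751577] 0.024109276439011344 25.17748475074768 [0.4870845  0.25195899 0.2452041 ] [ 2.79122706e+00  6.21115569e-03 -1.43896555e-03]
scene call tablet 0.93 [0.5462 0.1876 0.0552]
scene call tablet_top 0.97 [0.5475 0.2435 0.2128]
scene call camera 0.77 [0.5473 0.2246 0.1958]
top call tablet 0.93 [0.5493 0.1861 0.0562]
top call tablet_top 0.78 [0.5488 0.2443 0.2177]
top call camera 0.74 [0.5463 0.2233 0.1973]
```

View pics/e.png

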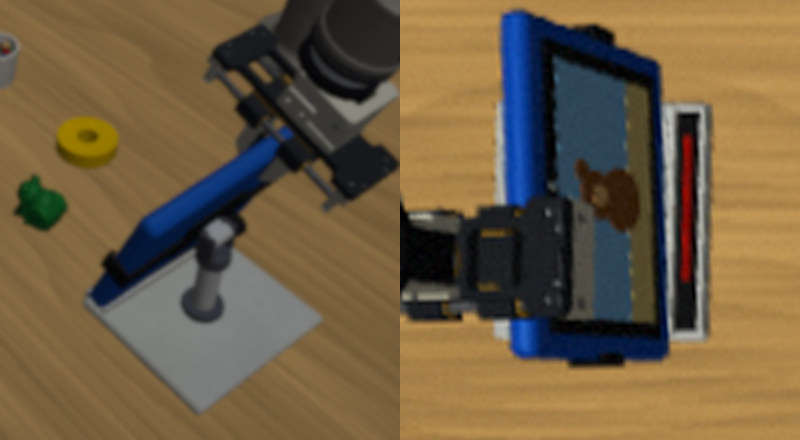

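The tablet is held upright at about 20° and faces the tray on the right (u≈690). By eye the tray lip tilts slightly clockwise and the tablet edge slightly anticlockwise, so I'll measure both more precisely.

```bash
python3 - <<'E'
from h import *
p=read_camera('top')
def ang(mask,edge,lo,hi,name):
    # for rows lo..hi, subpixel-ish extreme column; fit slope -> yaw deg (ccw positive)
    r=np.arange(lo,hi); c=np.array([ (np.nonzero(mask[i])[0].max() if edge=='R' else np.nonzero(mask[i])[0].min()) if mask[i].any() else np.nan for i in r])
    ok=~np.isnan(c); r,c=r[ok],c[ok]
    for _ in range(3):
        k=np.polyfit(r,c,1); e=abs(np.polyval(k,r)-c); g=e<max(2*np.median(e),1.5); r,c=r[g],c[g]
    print(name,round(np.degrees(np.arctan(k[0])),2),'col@mid',round(np.polyval(k,(lo+hi)/2),1),len(r))
for z in (.024,.055,.21):
    im=rectify(p,.547,.245,800,800,z,2400).astype(int); b,g,r=im[...,0],im[...,1],im[...,2]
    blue=(b>90)&(b>2*r)&(b>g+50); white=(abs(b-r)<40)&(g>110)&(abs(g-r)<30); red=(r>110)&(g<60)&(b<60)
    if z==.024:
        sub=white.copy(); sub[:,:500]=0; ang(sub,'R',220,570,'lipR')
        rd=red.copy(); rd[:,:500]=0; ang(rd,'R',280,490,'pencilR'); ang(rd,'L',280,490,'pencilL')
    if z==.055: ang(blue,'R',220,600,'tabletlowR')
    if z==.21: ang(blue,'L',80,330,'tablettopL(upper part)')
p=read_camera('scene'); im=rectify(p,.547,.245,800,800,.012,2400).astype(int); b,g,r=im[...,0],im[...,1],im[...,2]
white=(abs(b-r)<40)&(g>90); white[:,500:]=0
ang(white,'L',200,600,'footback scene')
E
```

```text
lipR -0.94 col@mid 613.9 270
pencilR -0.81 col@mid 582.9 210
pencilL -0.89 col@mid 574.0 170
tabletlowR 1.33 col@mid 303.2 129
tablettopL(upper part) 1.08 col@mid 378.1 186
footback scene -0.81 col@mid 184.1 395
```

```bash
python3 - <<'E'
from h import *
rel(grasp(-.036,.35,down=.016),start=grasp(0,.35,down=.016))
E
```

```text
xyz [ 0.5 -2.  -0.7] r [-0.   -0.71  1.94] | rows 0.0 0.2 [0.488 0.258 0.244]
```

Request:
{"api": "arm_command", "payload": {"series": [{"x":0.3,"y":-1,"z":-0.3,"rx":0,"ry":-0.35,"rz":1.0},{"x":0.5,"y":-2,"z":-0.7,"rx":0,"ry":-0.7,"rz":1.95},{"x":0.5,"y":-2,"z":-0.7,"rx":0,"ry":-0.7,"rz":1.95},{"x":0.5,"y":-2,"z":-0.7,"rx":0,"ry":-0.7,"rz":1.95}]}}

```text
time: 7.9
tool_pos: [0.4876, 0.2542, 0.2453]
tool_rot: [2.791, 0.006, -0.039]
contact_force: [-3.0, 4.8, -15.0]
opening: 0.0244
grip_force: 25.3
```

Request:
{"api": "arm_command", "payload": {"series": [{"x":0,"y":0,"z":0,"rx":0,"ry":0,"rz":0},{"x":0,"y":0,"z":0,"rx":0,"ry":0,"rz":0},{"x":0,"y":0,"z":0,"rx":0,"ry":0,"rz":0},{"x":0,"y":0,"z":0,"rx":0,"ry":0,"rz":0},{"x":0,"y":0,"z":0,"rx":0,"ry":0,"rz":0},{"x":0,"y":0,"z":0,"rx":0,"ry":0,"rz":0},{"x":0,"y":0,"z":0,"rx":0,"ry":0,"rz":0}], "hand": 80}}

```text
time: 8.6
tool_pos: [0.4886, 0.254, 0.2465]
tool_rot: [2.791, 0.002, -0.038]
contact_force: [0.0, -0.4, -1.2]
opening: 0.0753
grip_force: 0.0
```

Request:
{"api": "arm_command", "payload": {"series": [{"x":0,"y":0,"z":-30,"rx":0,"ry":0,"rz":0},{"x":0,"y":0,"z":-60,"rx":0,"ry":0,"rz":0},{"x":0,"y":0,"z":-100,"rx":0,"ry":0,"rz":0},{"x":0,"y":0,"z":-130,"rx":0,"ry":0,"rz":0},{"x":0,"y":0,"z":-130,"rx":0,"ry":0,"rz":0}]}}

```text
time: 9.1
tool_pos: [0.4911, 0.3, 0.3727]
tool_rot: [2.796, -0.005, -0.037]
contact_force: [-0.6, -0.8, 0.5]
opening: 0.0801
grip_force: 0.0
```

```bash
python3 - <<'E'
from h import *
o=look('f',qs=[(mark_of,q) for q in ['tablet','tablet_top','camera','frog','frog_middle']])
p=o['top']
cv2.imwrite('pics/f.png',np.hstack([rectify(p,.547,.23,400,550,.05,1700),rectify(p,.616,-.137,400,550,.03,3500)]))
for d in trace(p,'frog'):
    m=d['pixels']; v,u=np.nonzero(m)
    P=unproj(p,np.c_[u,v],.03)[:,:2]
    if np.hypot(*(P.mean(0)-[.616,-.137]))<.04: print(P.mean(0),cv2.minAreaRect(P.astype(np.float32)))
rel(down(.60,-.12,.30,np.pi/2))
E
```

```text
scene call tablet 0.75 [0.5462 0.1848 0.0523]
scene call tablet_top 0.72 [0.5472 0.2435 0.2162]
scene call camera 0.8 [0.5461 0.2232 0.198 ]
scene call frog 0.84 [ 0.6209 -0.1369 -0.    ]
scene call frog 0.64 [ 0.7093 -0.2301 -0.0009]
scene call frog 0.58 [ 0.5954  0.0108 -0.0006]
scene call frog_middle 0.83 [ 0.6169 -0.1368  0.0301]
scene call frog_middle 0.72 [ 0.4576 -0.2546 -0.0043]
scene call frog_middle 0.61 [0.5949 0.0223 0.0239]
scene call frog_middle 0.59 [ 0.7121 -0.2299  0.0218]
top call tablet 0.96 [0.5452 0.1859 0.0561]
top call tablet_top 0.67 [0.547  0.2474 0.215 ]
top call camera 0.65 [0.5433 0.225  0.1981]
top call frog 0.78 [ 6.161e-01 -1.360e-01 -3.000e-04]
top call frog 0.76 [ 0.5972  0.0179 -0.0024]
top call frog 0.62 [ 0.7141 -0.2279  0.002 ]
top call frog_middle 0.59 [ 0.617  -0.1389  0.0335]
top call frog_middle 0.47 [ 0.7107 -0.229   0.022 ]
top call frog_middle 0.47 [0.5904 0.0168 0.0206]
[ 0.62043208 -0.1325976 ] ((0.6211356520652771, -0.13057230412960052), (0.06603248417377472, 0.08462759107351303), 1.2370446920394897)
xyz [125.5 365.6 206. ] r [ 15.42  16.23 -91.12] | rows 8.8 10.9 [ 0.6  -0.12  0.3 ]
```

View pics/f.png

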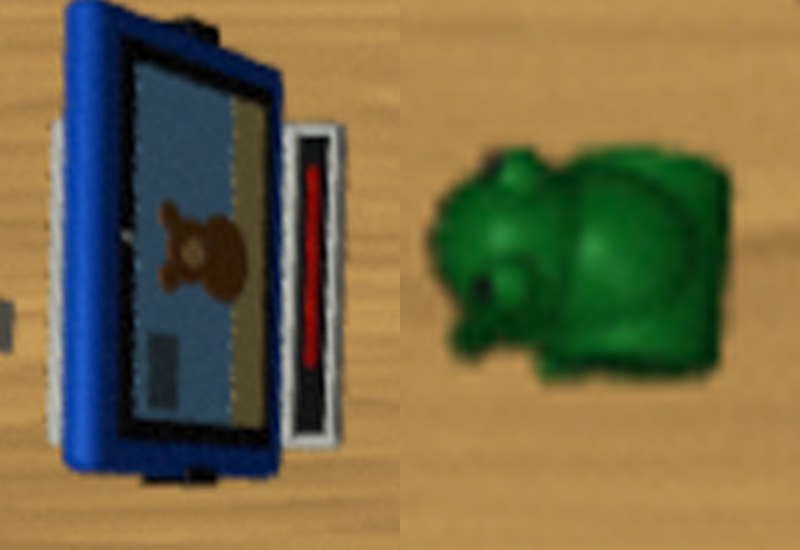

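The tablet is now parallel to the tray and leans 20.4°. The frog's eyes are at (518,170) and (512,285) and its back edge is at u≈725, so it faces +y turned about 3.5° clockwise. Next is the move to above the frog.

```bash
python3 - <<'E'
from h import *
rel(down(.617,-.15,.33,1.51))
E
```

```text
xyz [143.5 403.4 187.8] r [ 15.77  15.62 -87.68] | rows 9.4 10.5 [ 0.617 -0.15   0.33 ]
```

Request:
{"api": "arm_command", "payload": {"series": [{"x":143,"y":403,"z":188,"rx":15.8,"ry":15.6,"rz":-87.7},{"x":143,"y":403,"z":188,"rx":15.8,"ry":15.6,"rz":-87.7},{"x":143,"y":403,"z":188,"rx":15.8,"ry":15.6,"rz":-87.7},{"x":143,"y":403,"z":188,"rx":15.8,"ry":15.6,"rz":-87.7},{"x":143,"y":403,"z":188,"rx":15.8,"ry":15.6,"rz":-87.7},{"x":143,"y":403,"z":188,"rx":15.8,"ry":15.6,"rz":-87.7},{"x":143,"y":403,"z":188,"rx":15.8,"ry":15.6,"rz":-87.7},{"x":143,"y":403,"z":188,"rx":15.8,"ry":15.6,"rz":-87.7},{"x":143,"y":403,"z":188,"rx":15.8,"ry":15.6,"rz":-87.7},{"x":143,"y":403,"z":188,"rx":15.8,"ry":15.6,"rz":-87.7},{"x":143,"y":403,"z":188,"rx":15.8,"ry":15.6,"rz":-87.7},{"x":143,"y":403,"z":188,"rx":15.8,"ry":15.6,"rz":-87.7},{"x":143,"y":403,"z":188,"rx":15.8,"ry":15.6,"rz":-87.7},{"x":143,"y":403,"z":188,"rx":15.8,"ry":15.6,"rz":-87.7},{"x":143,"y":403,"z":188,"rx":15.8,"ry":15.6,"rz":-87.7}], "hand": 91}}

```text
time: 11.25
tool_pos: [0.6165, -0.1488, 0.3301]
tool_rot: [3.141, 0.0, 1.51]
contact_force: [-0.3, 0.2, 0.5]
opening: 0.0909
grip_force: 0.0
```

```bash
python3 - <<'E'
from h import *
print(observe()['qpos'],observe()['tool_pos'],observe()['tool_rot'])
rel(down(.617,-.15,.18,1.51),down(.617,-.15,.08,1.51))
E
```

```text
[-3.57612051e-01  5.27978484e-01  1.12492320e+00 -8.42649248e-05
  1.48848838e+00 -2.96781303e-01] [ 0.61648193 -0.14882915  0.33011282] [3.14142347e+00 1.39557771e-04 1.50997249e+00]
xyz [ -1.1   0.6 150.1] r [ 0.01  0.01 -0.  ] | rows 3.0 0.0 [ 0.617 -0.15   0.18 ]
xyz [ -1.1   0.5 250.1] r [ 0.01  0.01 -0.  ] | rows 5.0 0.0 [ 0.617 -0.15   0.08 ]
```

Request:
{"api": "arm_command", "payload": {"series": [{"x":-1,"y":0.5,"z":50,"rx":0,"ry":0,"rz":0},{"x":-1,"y":0.5,"z":100,"rx":0,"ry":0,"rz":0},{"x":-1,"y":0.5,"z":140,"rx":0,"ry":0,"rz":0},{"x":-1,"y":0.5,"z":170,"rx":0,"ry":0,"rz":0},{"x":-1,"y":0.5,"z":195,"rx":0,"ry":0,"rz":0},{"x":-1,"y":0.5,"z":215,"rx":0,"ry":0,"rz":0},{"x":-1,"y":0.5,"z":232,"rx":0,"ry":0,"rz":0},{"x":-1,"y":0.5,"z":250,"rx":0,"ry":0,"rz":0},{"x":-1,"y":0.5,"z":250,"rx":0,"ry":0,"rz":0},{"x":-1,"y":0.5,"z":250,"rx":0,"ry":0,"rz":0}]}}

```text
time: 12.25
tool_pos: [0.6171, -0.15, 0.0803]
tool_rot: [-3.141, -0.0, 1.511]
contact_force: [0.7, -0.5, 0.6]
opening: 0.0909
grip_force: 0.0
```

```bash
python3 - <<'E'
from h import *
o=look('g'); a=cv2.resize(o['scene']['pixels'][140:260,165:285],(400,400),interpolation=2)
cv2.imwrite('pics/g.png',np.hstack([a,rectify(o['top'],.616,-.137,400,400,.03,2500)]))
E
```

```text
(no output)
```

View pics/g.png

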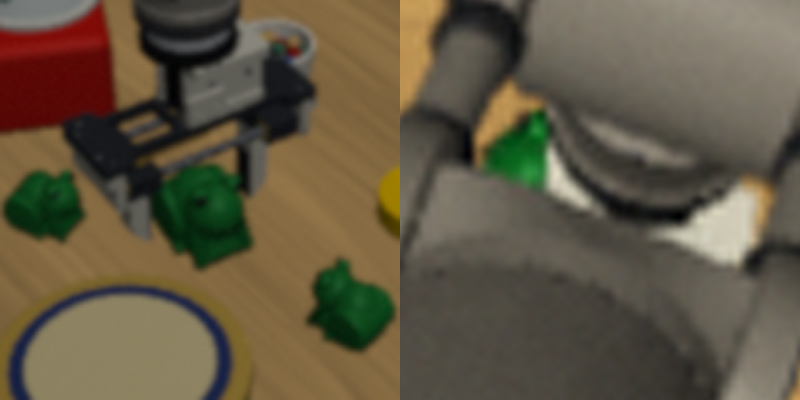

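The fingers straddle the haunches of the big frog at (205,215), with no contact yet. I'll close and lift.

Request:
{"api": "arm_command", "payload": {"series": [{"x":0,"y":0,"z":0,"rx":0,"ry":0,"rz":0},{"x":0,"y":0,"z":0,"rx":0,"ry":0,"rz":0},{"x":0,"y":0,"z":0,"rx":0,"ry":0,"rz":0},{"x":0,"y":0,"z":0,"rx":0,"ry":0,"rz":0},{"x":0,"y":0,"z":0,"rx":0,"ry":0,"rz":0},{"x":0,"y":0,"z":0,"rx":0,"ry":0,"rz":0},{"x":0,"y":0,"z":0,"rx":0,"ry":0,"rz":0},{"x":0,"y":0,"z":0,"rx":0,"ry":0,"rz":0}], "hand": 45, "squeeze": 25}}

```text
time: 13.15
tool_pos: [0.6172, -0.1507, 0.0801]
tool_rot: [3.141, 0.0, 1.51]
contact_force: [2.0, -0.8, 1.6]
opening: 0.0602
grip_force: 24.9
```

```bash
python3 - <<'E'
from h import *
rel(down(.617,-.15,.2,1.51),down(.545,.0235,.313,1.555))
E
```

```text
xyz [   0.6   -0.2 -119.9] r [0.04 0.01 0.02] | rows 2.4 0.0 [ 0.617 -0.15   0.2  ]
xyz [ 169.5  -82.5 -233. ] r [ 0.04  0.01 -2.56] | rows 6.0 0.3 [0.545 0.024 0.313]
```

Request:
{"api": "arm_command", "payload": {"series": [{"x":0,"y":0,"z":-10,"rx":0,"ry":0,"rz":0},{"x":0,"y":0,"z":-30,"rx":0,"ry":0,"rz":0},{"x":0,"y":0,"z":-60,"rx":0,"ry":0,"rz":0},{"x":0,"y":0,"z":-90,"rx":0,"ry":0,"rz":0},{"x":0,"y":0,"z":-120,"rx":0,"ry":0,"rz":0},{"x":15,"y":-7,"z":-145,"rx":0,"ry":0,"rz":0},{"x":35,"y":-16,"z":-165,"rx":0,"ry":0,"rz":-0.5},{"x":60,"y":-29,"z":-185,"rx":0,"ry":0,"rz":-1},{"x":85,"y":-41,"z":-200,"rx":0,"ry":0,"rz":-1.5},{"x":110,"y":-53,"z":-212,"rx":0,"ry":0,"rz":-2},{"x":135,"y":-65,"z":-222,"rx":0,"ry":0,"rz":-2.5},{"x":155,"y":-75,"z":-229,"rx":0,"ry":0,"rz":-2.6},{"x":166,"y":-81,"z":-232,"rx":0,"ry":0,"rz":-2.6},{"x":169.5,"y":-82.5,"z":-233,"rx":0,"ry":0,"rz":-2.6},{"x":169.5,"y":-82.5,"z":-233,"rx":0,"ry":0,"rz":-2.6},{"x":169.5,"y":-82.5,"z":-233,"rx":0,"ry":0,"rz":-2.6},{"x":169.5,"y":-82.5,"z":-233,"rx":0,"ry":0,"rz":-2.6},{"x":169.5,"y":-82.5,"z":-233,"rx":0,"ry":0,"rz":-2.6}]}}

```text
time: 14.95
tool_pos: [0.545, 0.0229, 0.3124]
tool_rot: [-3.14, -0.0, 1.555]
contact_force: [-0.9, 0.2, -3.3]
opening: 0.0602
grip_force: 24.9
```

```bash
python3 - <<'E'
from h import *
s=observe(); print(s['opening'],s['grip_force'],s['tool_pos'],s['tool_rot'])
for k in range(2): o=look(f'h{k}',qs=[(mark_of,q) for q in ['frog','frog_middle','camera','tablet','tablet_top']])
a=cv2.resize(o['scene']['pixels'][110:310,220:420],(400,400),interpolation=2)
b=cv2.resize(o['top']['pixels'][120:280,100:260],(400,400),interpolation=2)
cv2.imwrite('pics/h.png',np.hstack([a,b]))
E
```

```text
0.060222886843384595 24.865730702877045 [0.54501284 0.02290267 0.31243444] [-3.14047464e+00 -1.61458721e-04  1.55465698e+00]
scene call frog 0.97 [0.5439 0.0375 0.2337]
scene call frog 0.97 [ 0.7142 -0.2276  0.0018]
scene call frog 0.92 [0.5935 0.0203 0.001 ]
scene call frog_middle 0.97 [0.5916 0.0195 0.0235]
scene call frog_middle 0.94 [0.5415 0.0386 0.2626]
scene call tablet 0.86 [0.5459 0.1851 0.0541]
scene call tablet_top 0.59 [0.5471 0.2404 0.2162]
top call frog 0.78 [ 7.123e-01 -2.267e-01 -3.000e-04]
top call frog 0.51 [ 0.5989  0.0166 -0.0011]
top call frog_middle 0.6 [0.5917 0.0172 0.0247]
top call frog_middle 0.49 [ 0.7114 -0.2274  0.0251]
top call camera 0.88 [0.5483 0.2228 0.1979]
top call tablet 0.92 [0.5439 0.1852 0.0562]
top call tablet_top 0.78 [0.5489 0.2418 0.2169]
scene call frog 0.76 [ 7.128e-01 -2.274e-01  4.000e-04]
scene call frog 0.59 [0.5435 0.0387 0.2306]
scene call frog 0.56 [0.5947 0.0149 0.0028]
scene call frog_middle 0.86 [0.5408 0.0408 0.2627]
scene call frog_middle 0.58 [0.5955 0.017  0.0226]
scene call camera 0.81 [0.5455 0.2271 0.1965]
scene call tablet 0.56 [0.5467 0.1874 0.056 ]
scene call tablet_top 0.71 [0.547  0.245  0.2135]
scene call tablet_top 0.68 [0.5439 0.0364 0.2337]
scene call tablet_top 0.56 [ 7.847e-01 -1.000e-04 -3.000e-04]
top call frog 0.47 [ 0.7159 -0.2281 -0.    ]
top call frog 0.42 [ 5.977e-01  1.820e-02 -3.000e-04]
top call frog_middle 0.39 [0.5925 0.0183 0.0236]
top call camera 0.68 [0.5472 0.2253 0.1974]
top call tablet 0.94 [0.5462 0.1883 0.0527]
top call tablet_top 0.67 [0.5471 0.2428 0.2131]
top call tablet_top 0.41 [ 0.457  -0.0458 -0.0045]
```

View pics/h.png

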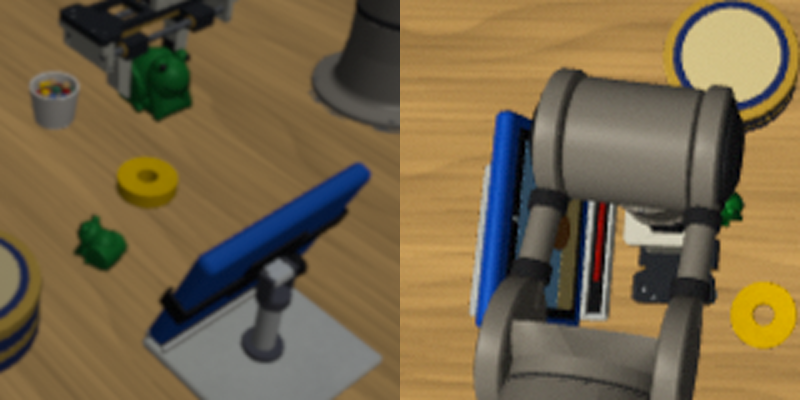

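The frog is held level in front of the screen at (160,80), facing the tablet. Its measured middle is within about 3 mm of the target, so I'll trim slightly and settle.

Request:
{"api": "arm_command", "payload": {"series": [{"x":-1,"y":2,"z":-2,"rx":0,"ry":0,"rz":0},{"x":-1,"y":2,"z":-2,"rx":0,"ry":0,"rz":0},{"x":-1,"y":2,"z":-2,"rx":0,"ry":0,"rz":0},{"x":-1,"y":2,"z":-2,"rx":0,"ry":0,"rz":0},{"x":-1,"y":2,"z":-2,"rx":0,"ry":0,"rz":0},{"x":-1,"y":2,"z":-2,"rx":0,"ry":0,"rz":0},{"x":-1,"y":2,"z":-2,"rx":0,"ry":0,"rz":0},{"x":-1,"y":2,"z":-2,"rx":0,"ry":0,"rz":0}]}}

```text
time: 16.95
tool_pos: [0.5468, 0.0226, 0.3149]
tool_rot: [-3.141, -0.0, 1.556]
contact_force: [0.3, -0.8, -3.2]
opening: 0.0599
grip_force: 24.9
```

```bash
python3 -c "
from cell import *
s=observe(); print(s['tool_pos'],s['grip_force'],abs(s['qvel']).max()); print(hand_in())"
```

```text
[0.54683225 0.02258487 0.3148862 ] 24.865573346614838 0.0022732793824935945
the job is handed in; nothing more can be done
None
```

I handed the job in at about 17 s: by my measurements the tablet faces the tray at about 20° lean, and the green frog is held level and still about 20 cm from the lens, facing it (no verdict was returned).

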